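# Release and push out the battery slide of a clay scale with a pin tool

### The job

Take the orange pin tool out of its wooden block, press the recessed red button of the clay scale's white battery slide with the pin and, while keeping the button held down, push the slide gently all the way out to its stop. The catch breaks if the downward press and the sideways push of the tool on the scale add up to more than 30 N. Then stand the tool upright in its block again, and leave the bowl on the pan, the mug and the jar where they are.

Things in the scene. Friction and masses are not known exactly. Their poses are not given: they have to be found in the camera images.
- scale: Green clay scale, 165 x 235 mm, fixed; origin under its middle, -x its front, z up. Left (+y) half: round steel pan, 146 mm across, top 66 mm high, centre y +40 mm. Right half: grey battery bay, 80 mm wide, middle at y -75 mm, deck falling 6 degrees to the front. Its rims, and a bridge over its front 41 mm, stand 5 mm above the slide's deck; a pin in the recess never meets the bridge.
- slide (a joint): White battery slide: metres it is pushed out of the front along its sloping deck; 0 in (start), 0.053 out at its hard stop. Friction 3 N. Locked unless the button is pressed in 5 mm or more; a hidden rack catches it again every 10 mm if the button comes up on the way. Button: spring, 2.6 N to start moving, 6.9 N at 5 mm, 8.2 N at its hard stop at 6.5 mm; it rides with the slide.
- recess (a point): Mouth centre of the round hole in the slide's deck, about 57 mm up; moves with the slide. Local z points out of the hole (6 degrees off vertical); the slide goes out along local -x (to the front, 6 degrees downwards). Hole 10 mm across, 14 mm deep, open below, with a 3 mm chamfer at the mouth. The red button (8.4 mm across) rests between 6 and 18 mm below the mouth, differently each time.
- tool_middle (a point): Middle of the orange handle of the pin tool (z up along the tool, x and y square to the handle's faces). Handle 16 x 16 x 75 mm, upright at the start; a steel pin of 6 mm diameter and 40 mm length sticks out of its lower end. This point is 37.5 mm above the handle's lower end and 77.5 mm above the pin's tip. Mass about 50 g.
- tool_tip (a point): Tip of the pin, on the tool's axis, 77.5 mm below the middle of the handle.
- block: Wooden tool block, 90 x 90 x 50 mm, does not move; origin under its middle. A round hole, 10 mm across and 44 mm deep with a 3 mm chamfer, goes down in the middle of its top; the tool stands in it with the handle's lower end on the block's top, the pin's tip then 10 mm above the bench.
- bowl_middle (a point): Terracotta bowl, 90 mm across and 40 mm high, loose on the scale's pan; its middle, 20 mm up.
- mug_middle (a point): Olive stoneware mug, 76 mm across, 90 mm high, handle on its +y side; its middle, 45 mm up.
- jar_middle (a point): Blue glaze jar with a black cap, 60 mm across, 80 mm high; its middle, 40 mm up.
Not all that is in view belongs to the job. Leave any yellow look-alike of the block alone. Of the things shaped like the part that bears tool_middle, the orange one is meant.

How it is judged (in metres and radians):
On the way, in this order (a step that is already met when the one before it is completed fails the run):
1. the tool is lifted clear of its block (z of tool_tip in the frame of block above 0.055 m).
2. the slide is pushed out with the tool to within 4 mm of its stop (value of joint slide above 0.049 m and contact force between tool and scale above 1 N).
At the end, for the whole second after the job is handed in: The slide is out by more than 47.5 mm (stop at 53 mm), the tool stands upright (within 0.15 rad) in the hole of its block, tip less than 14 mm above the bench, and the bowl, mug and jar are within 30 mm of where they were (value of joint slide above 0.0475 m and horizontal distance between tool_tip and block below 0.007 m and z of tool_tip in the frame of block below 0.014 m and angle between tool_middle's own z axis and vertical below 0.15 rad and distance of each of bowl_middle, mug_middle, jar_middle from where it was at the start of the episode below 0.03 m); the robot touches nothing.
It fails at once if press and push of the tool on the scale, its slide and button add up to more than 30 N (contact force between tool and scale above 30 N).
It fails at once if the bowl is pushed from its place or tipped (distance of bowl_middle from where it was at the start of the episode above 0.03 m or angle between bowl_middle's own z axis and vertical above 0.4 rad).
It fails at once if the mug is pushed from its place or tipped (distance of mug_middle from where it was at the start of the episode above 0.03 m or angle between mug_middle's own z axis and vertical above 0.4 rad).
It fails at once if the jar is pushed from its place or tipped (distance of jar_middle from where it was at the start of the episode above 0.03 m or angle between jar_middle's own z axis and vertical above 0.4 rad).
It also fails if it takes over 72 s, if anything falls off the work surface, if the arm or the gripper's body presses on something with over 40 N, if the wrist force passes 120 N, or if a joint passes its speed limit or range.

### The arm

A 6-joint arm with a two-finger parallel gripper is mounted at the origin on the work surface. World frame = base frame: x ahead of the robot, y to its left, z up, the work surface at z = 0. Lengths are in m, angles in degrees, forces in N, time in s.
With the tool pointing down it reaches from about 0.25 to 0.725 m from the base axis. Payload 9.7 kg.
Tool frame: the origin (TCP) lies between the finger pads; the fingertips stand 19 mm ahead of it and the grasp point (between the pads) is the TCP; z points along the fingers, y is the line along which they close (so a half turn about z gives the same grasp; the last joint's range is limited). The gripper opens to 85 mm and grips with 20 to 120 N. Pads are 22 mm wide; open, the fingers measure 114 mm over their backs; the gripper's body (76 mm by 85 mm) begins 54 mm behind the grasp point. The pads swing forward as they close: fully open they stand 13 mm farther back than shut.
Start: joints at [72.365, 4.979, 10.078, 95.1, 0, 90], TCP at [0.167, 0.524, 0.25] pointing down, gripper open.
Joint ranges: [-179.16, 179.16], [-48.56, 103.87], [-65.8, 70.77], [-126.05, 130.52], [-82.76, 87.17], [-180, 180]. Speed limits (degrees/s): [127.2, 127.2, 147.25, 180, 180, 180].

### API

Orientations are given as [roll, pitch, yaw] about the fixed x, y, z axes, in that order (R = Rz(yaw) Ry(pitch) Rx(roll)).
In Python, from workcell import telemetry, camera, calibration, workorder gives the robot as it stands.
- The arm moves only by the tool play_rows, never from a script. Its argument "increments" is a list of rows, each a list of 3 entries, a list of its own where there are three numbers: the shift along the tool's x, y, z in mm, then the turn, a rotation vector about the tool's x, y, z in degrees, then the closure, from 0 (fully open) to 1 (shut). In form: [[[x, y, z], [ax, ay, az], jaw], ...]. A call has 1 to 20 rows; each row is the pose to reach, as a shift and turn from the pose commanded when the call began, along the tool's axes at that moment; what a row does not reach only later rows make up. A row lasts 1/10 s, in which the tool goes at most 50 mm and 8.59 degrees, less where a joint would pass 70% of its speed; a pose out of reach is approached as far as the arm can. A call with a gripper value outside its range is refused whole. The fingers move at their own pace and stop on an object; "grip_force" is the grip in N (left out, the last holds). Time passes only in rows, so rows that repeat a pose let the fingers close. It gives the time, the measured TCP pose, the force, the opening and the grip force at its end, in the units of the state.
- telemetry.get_obs(): the state, without advancing time (a new reading comes with each control period).
- camera(name): name is "side" or "top"; returns (picture, depth): 420x560x3 uint8, red, green, blue; 420x560 float32, m along the optical axis (not along the pixel's ray), 0 where there is no reading.
- calibration(name): a dict with "vertical_fov" (degrees; the focal length in pixels is half the picture's height over the tangent of half this angle, whatever the lens; pixels are square), "cx", "cy" (the principal point, pixels), "rvec" (rotation vector, rad) and "tvec" (3), from world to camera coordinates, as OpenCV has them. Camera axes: x right, y down, z forward; pixel columns grow to the right and rows downward; lengths in m; the calibration is good to about 2 mm. A picture is of the moment at which its call begins. calibration takes no time and is no camera call.
- workorder.job_done(): hands the job in; it is judged then, once.
The state is a dict: "time": time; "q": joint angles; "qd": joint speeds; "joint_efforts": joint torques, N m; "ee_pos": TCP position; "tcp_rot": TCP orientation; "wrist_force": force on the tool from outside, world axes, zero at the start; "torque": the same for the moment, N m; "opening": finger opening in m; "grasp_force": force on a finger pad.
Only numpy, scipy, OpenCV 4.12 (cv2) and the standard library are available. Lean on these libraries where they do the work, as an engineer would, in place of code of your own. Each camera call takes 0.05 s, during which the arm holds its last target. There are 200 camera calls.

## Working session

There is one attempt and no reset: what is moved stays moved. The work goes in short steps, Python scripts to look and compute and a tool call to move; the robot and the scene stay as the last step left them, time stands still between calls to the robot, and variables do not carry over. Pictures are saved under pics/ and viewed, at most 10 in all, crops included, and the job is handed in when it is done.

Besides the shell and the picture viewer there is one more tool, called after "Emit:" as name(argument=value, ...), one argument or row to a line, values as JSON. play_rows: Moves the arm, as the interface text tells. Its arguments: {"type":"object","properties":{"increments":{"type":"array"},"grip_force":{"type":"number"}},"required":["increments"]}

```bash
mkdir -p pics; ls
cat > h.py <<'E'
import numpy as np, cv2
from workcell import telemetry, camera, calibration, workorder
def cal(n):
    c=calibration(n); f=210/np.tan(np.radians(c["vertical_fov"])/2)
    K=np.array([[f,0,c["cx"]],[0,f,c["cy"]],[0,0,1]]); R=cv2.Rodrigues(np.array(c["rvec"],float))[0]
    return K,R,np.array(c["tvec"],float).ravel()
def ray(n,u,v):
    K,R,t=cal(n); return -R.T@t, R.T@np.linalg.solve(K,[u,v,1.])
def atz(n,u,v,z):
    o,d=ray(n,u,v); return o+d*(z-o[2])/d[2]
def proj(n,p):
    K,R,t=cal(n); q=K@(R@np.asarray(p,float)+t); return q[:2]/q[2]
def cloud(n,D):
    K,R,t=cal(n); v,u=np.mgrid[:D.shape[0],:D.shape[1]]
    P=np.stack([(u-K[0,2])/K[0,0]*D,(v-K[1,2])/K[1,1]*D,D],-1)
    return (P-t)@R
def tri(a,b):
    (o1,d1),(o2,d2)=ray("side",*a),ray("top",*b)
    A=np.stack([d1,-d2],1); s=np.linalg.lstsq(A,o2-o1,rcond=None)[0]
    p,q=o1+s[0]*d1,o2+s[1]*d2; return (p+q)/2,np.linalg.norm(p-q)
E
python3 - <<'E'
from h import *
for n in("side","top"):
    I,D=camera(n); np.savez("pics/%s0.npz"%n,I=I,D=D); cv2.imwrite("pics/%s0.png"%n,cv2.resize(I[...,::-1],(800,600)))
    K,R,t=cal(n);print(n,K[0],K[1,2],-R.T@t,R[2],calibration(n).keys(),(D>0).mean())
print(telemetry.get_obs())
E
```

```text
pics
side [462.70676485   0.         279.35334872] 216.74901928820339 [ 0.23706183 -0.87423059  0.56765843] [ 0.32377306  0.82036159 -0.47135747] dict_keys(['vertical_fov', 'cx', 'cy', 'rvec', 'tvec']) 0.9961224489795918
top [486.16212327   0.         286.31604606] 205.91921689455282 [ 0.45210945 -0.04743567  1.27594418] [ 0.09124964  0.02110097 -0.99560447] dict_keys(['vertical_fov', 'cx', 'cy', 'rvec', 'tvec']) 0.9957270408163266
{'time': 0.1, 'q': array([ 7.23641913e+01,  5.00967391e+00,  1.00375547e+01,  9.50990574e+01,
       -1.67263190e-03,  9.00000208e+01]), 'qd': array([ 0.03674962, -0.03630799,  0.07894455,  0.00429964,  0.04714697,
       -0.0436624 ]), 'joint_efforts': array([-2.52056952e-04, -5.21560013e+01,  4.65654373e+01,  1.59479713e-02,
        2.57415832e-05, -1.23082813e-05]), 'ee_pos': array([0.16658241, 0.52397218, 0.2496245 ]), 'tcp_rot': array([-1.79928823e+02,  1.67265651e-03,  1.62364172e+02]), 'wrist_force': array([-0.3011624 ,  0.22627267,  0.95088165]), 'torque': array([ 0.07602821, -0.03210752, -0.00647777]), 'grasp_force': 0.0, 'opening': 0.0854406078791396}
```

View pics/side0.png

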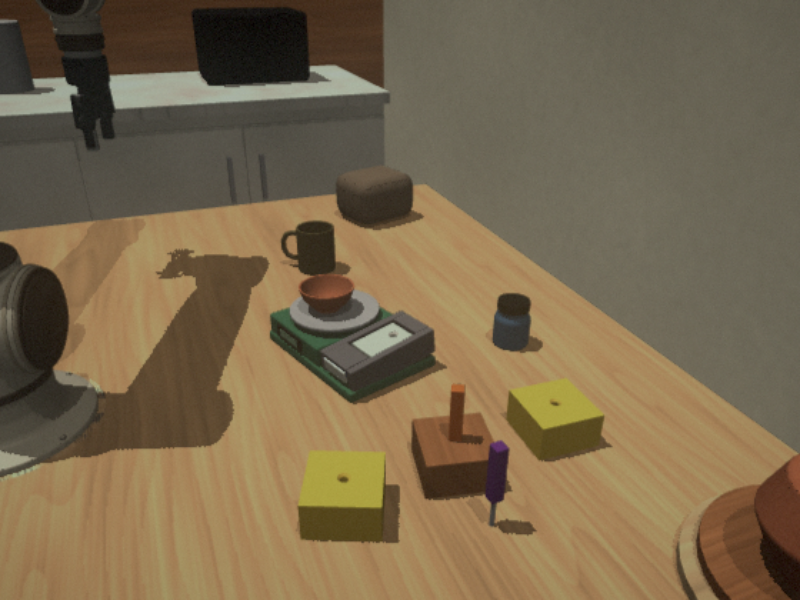

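View pics/top0.png

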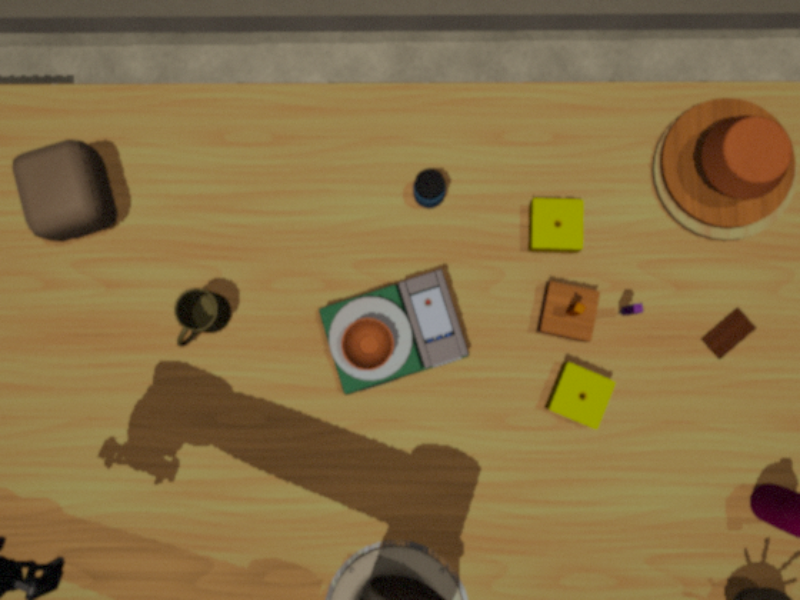

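Side view (800x600): the orange tool stands in the wooden block at (457,412). The purple look-alike is at (497,470), and the yellow blocks at (343,495) and (555,415) are decoys. The scale is at (350,345), with its recess at about (393,335). In the top view the tool is at (577,307) and the recess at about (428,302). Orange handle plus brown wooden block fits the description, so I'll confirm it in one enlarged composite crop.

Run:
```python
from h import *
S=np.load("pics/side0.npz");T=np.load("pics/top0.npz")
def crop(I,u,v,w,h,k): return cv2.resize(I[v:v+h,u:u+w,::-1],None,fx=k,fy=k,interpolation=cv2.INTER_CUBIC)
a=crop(S["I"],280,255,80,60,5);b=crop(T["I"],365,185,80,60,5)
c=crop(S["I"],220,210,80,60,5);d=crop(T["I"],270,180,80,60,5)
cv2.imwrite("pics/c1.png",np.vstack([np.hstack([a,b]),np.hstack([c,d])]))
for n,Z in(("side",S),("top",T)):
    P=cloud(n,Z["D"]);H=cv2.cvtColor(Z["I"],cv2.COLOR_RGB2HSV)
    # orange handle: near block
    m=(H[...,0]<16)&(H[...,1]>130)&(P[...,2]>.055)&(P[...,2]<.14)&(abs(P[...,0]-.48)<.08)&(P[...,1]<-.25)&(P[...,1]>-.5)
    print(n,m.sum(),P[m].mean(0) if m.any() else 0, np.ptp(P[m],0) if m.any() else 0)
    print(P[int(312*.7) if n=="side" else 150, 100:101])
```

```text
side 362 [ 0.53323098 -0.31083226  0.09462849] [0.02074682 0.01994615 0.07105188]
[[ 0.19198015  0.26863257 -0.00041371]]
top 97 [ 0.53043595 -0.30013597  0.07630549] [0.06759494 0.08753351 0.07464855]
[[ 0.71889803  0.48127033 -0.00112842]]
```

View pics/c1.png

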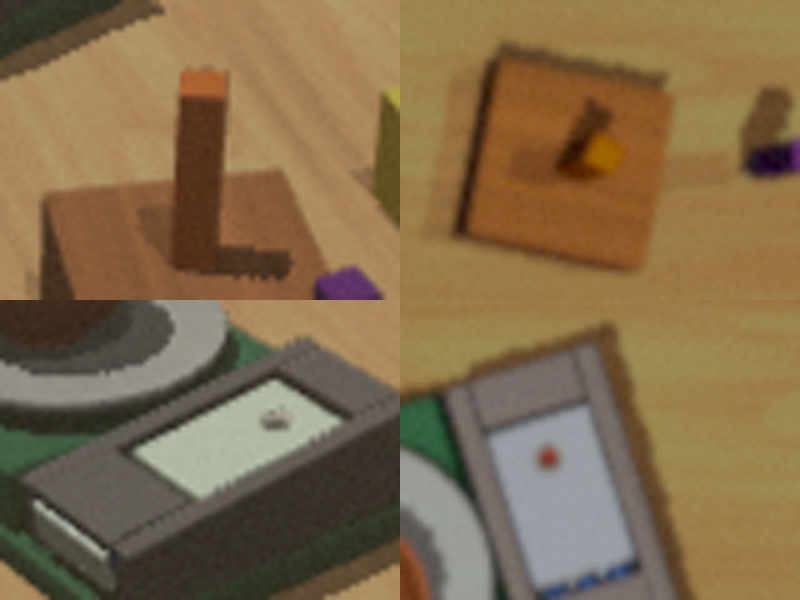

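The crop confirms it: an orange handle stands in the brown block. The handle top is at side px ~(320,272) and top px ~(405,216). The recess with the red button is at side px (274.8,233.2) and top px (299.2,211.0).

Run:
```python
from h import *
S=np.load("pics/side0.npz");T=np.load("pics/top0.npz")
p=lambda u,v,ou,ov:((u+.5)/5-.5+ou,(v+.5)/5-.5+ov)
print("recess",tri(p(276,119,220,210),p(148,158,270,180)))
# handle top centre: side crop top face (180..227, 70..97), top crop (602,154)
print("handletop",tri(p(203,84,280,255),p(204,154,365,185)))
# block top corners in top crop (z=.05)
c=[p(x-400,y,365,185) for x,y in((500,55),(672,97),(640,268),(462,233))]
C=np.array([atz("top",*q,.05) for q in c]);print("block",C.mean(0));e=np.diff(np.vstack([C,C[:1]]),axis=0);print(np.linalg.norm(e,axis=1),np.degrees(np.arctan2(e[:,1],e[:,0]))%90)
for n,Z in(("side",S),("top",T)):
    P=cloud(n,Z["D"]);H=cv2.cvtColor(Z["I"],cv2.COLOR_RGB2HSV);u0,v0=np.round(proj(n,[.5,-.07,.057])).astype(int)
    R=proj(n,P.reshape(-1,3)[0])
    rec=tri(p(276,119,220,210),p(148,158,270,180))[0]
    m=(H[...,1]<70)&(H[...,2]>125)&(np.linalg.norm(P[...,:2]-rec[:2],axis=-1)<.09)&(P[...,2]>.035)&(P[...,2]<.062)
    m=cv2.morphologyEx(m.astype(np.uint8),cv2.MORPH_OPEN,np.ones((2,2)))
    k,L,st,_=cv2.connectedComponentsWithStats(m);m=L==1+st[1:,4].argmax()
    Q=P[m];A=np.c_[Q[:,:2],np.ones(len(Q))];w=np.linalg.lstsq(A,Q[:,2],rcond=None)[0]
    r=cv2.minAreaRect((Q[:,:2]*1000).astype(np.float32))
    print(n,len(Q),Q.mean(0),"plane",w,"grad dir",np.degrees(np.arctan2(w[1],w[0])),"slope",np.degrees(np.hypot(*w[:2])),"z at rec",w@[rec[0],rec[1],1],r)
    b=(P[...,2]>.045)&(P[...,2]<.055)&(np.linalg.norm(P[...,:2]-C.mean(0)[:2],axis=-1)<.075)
    r=cv2.minAreaRect((P[b][:,:2]*1000).astype(np.float32));print("block",r,P[b].mean(0))
    h=(P[...,2]>.12)&(P[...,2]<.13)&(np.linalg.norm(P[...,:2]-C.mean(0)[:2],axis=-1)<.03);print("htop",P[h].mean(0),h.sum())
    g=(P[...,2]>.02)&(P[...,2]<.075)&(np.linalg.norm(P[...,:2]-rec[:2]-[-.02,.05],axis=-1)<.19)
    r=cv2.minAreaRect((P[g][:,:2]*1000).astype(np.float32));print("scale",r)
```

```text
recess (array([ 0.55050278, -0.05403655,  0.05689295]), np.float64(0.00016667754319057846))
handletop (array([ 0.53602072, -0.30487965,  0.12312831]), np.float64(0.00019000558250429993))
block [ 0.53668593 -0.30328012  0.05      ]
[0.08857582 0.08786897 0.09025004 0.09223917] [76.20394881 78.38045453 79.0089632  77.30410505]
side 463 [ 0.52906748 -0.06939777  0.05738896] plane [ 0.12125448 -0.62024264 -0.0498063 ] grad dir -78.93845798392144 slope 36.210007313778505 z at rec 0.05046039585948015 ((372.8453369140625, -442.5428161621094), (901.1460571289062, 84.27176666259766), 67.19696044921875)
block ((536.2400512695312, -305.3862609863281), (93.46452331542969, 90.46879577636719), 78.00698852539062) [ 0.53134671 -0.30963758  0.04967059]
htop [ 0.5351926  -0.30772019  0.12380365] 70
scale ((498.08294677734375, 5.356475830078125), (164.6895294189453, 234.28016662597656), 18.99338150024414)
top 602 [ 0.5254064  -0.06431471  0.05625152] plane [-0.23902212  0.2946368   0.20078475] grad dir 129.0504596352888 slope 21.737872025028807 z at rec 0.053281252195747614 ((513.1837158203125, -66.05569458007812), (113.1834716796875, 59.1322021484375), 10.629463195800781)
block ((537.4215698242188, -304.91766357421875), (91.32254028320312, 90.95206451416016), 78.27296447753906) [ 0.53670332 -0.30417026  0.05064247]
htop [ 0.53688192 -0.3044114   0.12517127] 47
scale ((498.48907470703125, 7.295036315917969), (163.8619384765625, 229.9623565673828), 17.849096298217773)
```

```bash
cat >> h.py <<'E'
from scipy.spatial.transform import Rotation as Ro
def go(pos,rpy):
    o=telemetry.get_obs(); R=Ro.from_euler("xyz",o["tcp_rot"],degrees=True); G=Ro.from_euler("xyz",rpy,degrees=True)
    print("t",o["time"],"shift mm",np.round(R.inv().apply(np.array(pos)-o["ee_pos"])*1000,1),"turn",np.round((R.inv()*G).as_rotvec(degrees=True),2))
E
python3 - <<'E'
from h import *
go([.5362,-.3048,.20],[180,0,78])
p=lambda u,v,ou,ov:((u+.5)/5-.5+ou,(v+.5)/5-.5+ov)
for (a,b) in(((590,405),(637,562)),((485,432),(540,590)),((485,432),(590,405)),((600,340),(675,575))):
    A,B=[atz("top",*p(x-400,y-300,270,180),.057) for x,y in(a,b)];d=A-B;print(np.degrees(np.arctan2(d[1],d[0])),np.linalg.norm(d),A,B)
E
```

```text
t 0.1 shift mm [-603.3 -677.8   50.5] turn [-6.000e-02  5.000e-02  8.436e+01]
16.601397752269655 0.08237713385702732 [ 0.5774119  -0.07515962  0.057     ] [ 0.49846861 -0.09869574  0.057     ]
19.356562520992178 0.08408485931844971 [ 0.56362618 -0.02231733  0.057     ] [ 0.48429429 -0.05018692  0.057     ]
104.6216590426977 0.05461092854168638 [ 0.56362618 -0.02231733  0.057     ] [ 0.5774119  -0.07515962  0.057     ]
17.567641117294336 0.12416515637976418 [ 0.61041299 -0.08019398  0.057     ] [ 0.49203874 -0.11767094  0.057     ]
```

Emit:
play_rows(
  increments=[
    [[-150, -170, 0], [0, 0, 21], 0.3],
    [[-300, -340, 0], [0, 0, 42], 0.3],
    [[-603, -678, 50], [0, 0, 84.4], 0.3],
    [[-603, -678, 50], [0, 0, 84.4], 0.3],
    [[-603, -678, 50], [0, 0, 84.4], 0.3],
    [[-603, -678, 50], [0, 0, 84.4], 0.3],
    [[-603, -678, 50], [0, 0, 84.4], 0.3],
    [[-603, -678, 50], [0, 0, 84.4], 0.3],
    [[-603, -678, 50], [0, 0, 84.4], 0.3],
    [[-603, -678, 50], [0, 0, 84.4], 0.3],
    [[-603, -678, 50], [0, 0, 84.4], 0.3],
    [[-603, -678, 50], [0, 0, 84.4], 0.3],
    [[-603, -678, 50], [0, 0, 84.4], 0.3],
    [[-603, -678, 50], [0, 0, 84.4], 0.3],
    [[-603, -678, 50], [0, 0, 84.4], 0.3],
    [[-603, -678, 50], [0, 0, 84.4], 0.3],
    [[-603, -678, 50], [0, 0, 84.4], 0.3],
    [[-603, -678, 50], [0, 0, 84.4], 0.3],
    [[-603, -678, 50], [0, 0, 84.4], 0.3],
    [[-603, -678, 50], [0, 0, 84.4], 0.3],
  ],
)

```text
time: 2.1
ee_pos: [0.5357, -0.3058, 0.1985]
tcp_rot: [-179.8, -0.1, 77.9]
wrist_force: [-1.3, -0.2, 0.5]
opening: 0.0598
grasp_force: 0.0
```

Run:
```python
from h import *
go([.5362,-.3048,.083],[180,0,78]); o=telemetry.get_obs();print(o["ee_pos"],o["tcp_rot"],o["opening"],o["wrist_force"])
I,D=camera("side");a=I[150:340,220:420,::-1];cv2.imwrite("pics/g1.png",cv2.resize(a,None,fx=3,fy=3))
```

```text
t 2.1 shift mm [  1.    0.6 115.5] turn [-0.16 -0.05 -0.15]
[ 0.5356947  -0.30583397  0.19849888] [-1.79844078e+02 -5.08157264e-02  7.78537746e+01] 0.05979431974995124 [-1.29371742 -0.23618702  0.54109492]
```

View pics/g1.png

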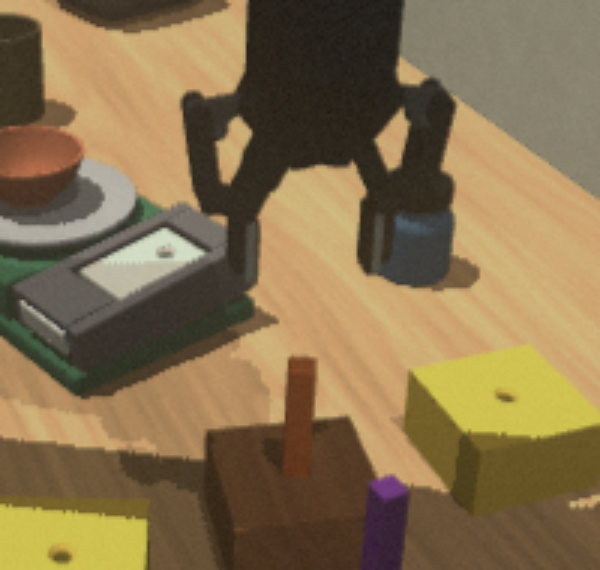

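The gripper hangs centred over the orange tool, fingers at crop px (245,250) and (375,240), handle top at (301,360). I'm going down to grasp.

Emit:
play_rows(
  increments=[
    [[1, 0.6, 40], [0, 0, 0], 0.3],
    [[1, 0.6, 80], [0, 0, 0], 0.3],
    [[1, 0.6, 105], [0, 0, 0], 0.3],
    [[1, 0.6, 115], [0, 0, 0], 0.3],
    [[1, 0.6, 115], [0, 0, 0], 0.3],
    [[1, 0.6, 115], [0, 0, 0], 1],
    [[1, 0.6, 115], [0, 0, 0], 1],
    [[1, 0.6, 115], [0, 0, 0], 1],
    [[1, 0.6, 115], [0, 0, 0], 1],
    [[1, 0.6, 115], [0, 0, 0], 1],
    [[1, 0.6, 115], [0, 0, 0], 1],
    [[1, 0.6, 115], [0, 0, 0], 1],
    [[1, 0.6, 115], [0, 0, 0], 1],
    [[1, 0.6, 115], [0, 0, 0], 1],
    [[1, 0.6, 115], [0, 0, 0], 1],
  ],
  grip_force=60,
)

```text
time: 3.65
ee_pos: [0.5373, -0.3042, 0.0871]
tcp_rot: [179.9, 0.0, 78.0]
wrist_force: [-1.6, 1.5, 6.7]
opening: 0.016
grasp_force: 58.4
```

Emit:
play_rows(
  increments=[
    [[0, 0, 0], [0, 0, 0], 1],
    [[0, 0, 0], [0, 0, 0], 1],
    [[0, 0, 0], [0, 0, 0], 1],
    [[0, 0, 0], [0, 0, 0], 1],
    [[0, 0, 0], [0, 0, 0], 1],
  ],
  grip_force=115,
)

```text
time: 4.15
ee_pos: [0.5374, -0.3042, 0.0873]
tcp_rot: [179.9, 0.0, 78.0]
wrist_force: [-0.3, 1.5, 6.3]
opening: 0.0147
grasp_force: 111.9
```

Emit:
play_rows(
  increments=[
    [[0, 0, -15], [0, 0, 0], 1],
    [[0, 0, -35], [0, 0, 0], 1],
    [[0, 0, -60], [0, 0, 0], 1],
    [[0, 0, -90], [0, 0, 0], 1],
    [[0, 0, -120], [0, 0, 0], 1],
    [[0, 0, -120], [0, 0, 0], 1],
    [[0, 0, -120], [0, 0, 0], 1],
    [[0, 0, -120], [0, 0, 0], 1],
  ],
)

```text
time: 4.95
ee_pos: [0.5364, -0.3037, 0.2045]
tcp_rot: [-179.9, -0.0, 78.0]
wrist_force: [0.2, 0.1, -0.6]
opening: 0.0147
grasp_force: 112.2
```

Run:
```python
from h import *
o=telemetry.get_obs();print(o["ee_pos"],o["tcp_rot"],o["opening"],o["wrist_force"])
S,D=camera("side");T,DT=camera("top");p=o["ee_pos"]
out=[]
for n,I in(("side",S),("top",T)):
    q=proj(n,p-[0,0,.0373]);u,v=np.round(q).astype(int);print(n,q,proj(n,p-[0,0,.0773]),(u-25,v-20))
    out.append(cv2.resize(I[v-20:v+30,u-25:u+25,::-1],None,fx=8,fy=8,interpolation=cv2.INTER_CUBIC))
cv2.imwrite("pics/g2.png",np.hstack(out))
n=Ro.from_euler("z",18,degrees=True).apply([-np.sin(np.radians(6)),0,np.cos(np.radians(6))])
rec=np.array([.5505,-.054,.0569])
R=Ro.from_euler("xyz",[180,0,108],degrees=True)*Ro.from_rotvec([-6,0,0],degrees=True);print(R.apply([0,0,1]),-n,R.as_euler("xyz",degrees=True))
go(rec+n*(.0775+.05),R.as_euler("xyz",degrees=True))
```

```text
[ 0.53640109 -0.30369491  0.20453717] [-1.79932651e+02 -2.06832584e-02  7.79599323e+01] 0.014747314482939337 [ 0.16007998  0.08962659 -0.60409662]
side [321.39612825 248.59401554] [320.16381919 268.94459699] (np.int64(296), np.int64(229))
top [409.2145343  213.79908004] [405.29636149 215.07493341] (np.int64(384), np.int64(194))
[ 0.09941248  0.03230107 -0.9945219 ] [ 0.09941248  0.03230107 -0.9945219 ] [174.   0. 108.]
t 5.05 shift mm [240.4 -49.6  20.7] turn [ -5.96   1.51 -30.01]
```

View pics/g2.png

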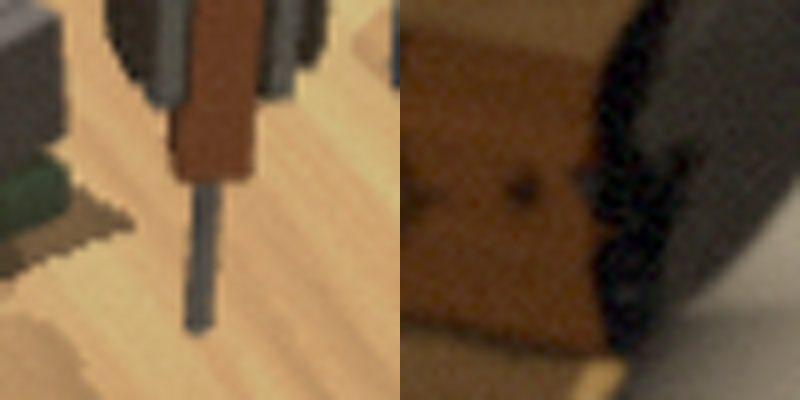

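The tool hangs straight in the grip. The tip sits at side px (320.3,269.8) and was predicted at (320.2,268.9). Next I move it over the recess.

Emit:
play_rows(
  increments=[
    [[40, -8, 0], [0, 0, -6], 1],
    [[80, -16, 0], [0, 0, -12], 1],
    [[120, -25, 0], [-2, 0.5, -18], 1],
    [[160, -33, 0], [-4, 1, -24], 1],
    [[200, -41, 8], [-5, 1.3, -28], 1],
    [[230, -48, 14], [-6, 1.5, -30], 1],
    [[240.4, -49.6, 20.7], [-6, 1.5, -30], 1],
    [[240.4, -49.6, 20.7], [-6, 1.5, -30], 1],
    [[240.4, -49.6, 20.7], [-6, 1.5, -30], 1],
    [[240.4, -49.6, 20.7], [-6, 1.5, -30], 1],
  ],
)

```text
time: 6.05
ee_pos: [0.5385, -0.0595, 0.1846]
tcp_rot: [173.9, 0.1, 107.9]
wrist_force: [-0.2, -0.3, 0.0]
opening: 0.0148
grasp_force: 112.2
```

Run:
```python
from h import *
n=Ro.from_euler("z",18,degrees=True).apply([-np.sin(np.radians(6)),0,np.cos(np.radians(6))])
rec=np.array([.5505,-.054,.0569])
o=telemetry.get_obs();print(o["ee_pos"],o["tcp_rot"],o["wrist_force"])
go(rec+n*(.0775+.015),[174,0,108])
S,D=camera("side");I=S[190:270,220:330,::-1]
tip=o["ee_pos"]+Ro.from_euler("xyz",o["tcp_rot"],degrees=True).apply([0,0,.0775])
print("pred tip",proj("side",tip),"rec",proj("side",rec), "tip above rec",(tip-rec)*1000)
cv2.imwrite("pics/g3.png",cv2.resize(I,None,fx=7,fy=7,interpolation=cv2.INTER_CUBIC))
print(atz("top",398.6,216.9,.05))
```

```text
[ 0.53850661 -0.05951036  0.18460979] [1.73908012e+02 1.14102456e-01 1.07893631e+02] [-0.18404096 -0.28655003  0.03573992]
t 6.05 shift mm [ 1.6 -0.4 35.9] turn [ 0.09  0.12 -0.09]
pred tip [273.64109595 213.88681867] rec [274.83076894 233.38631254] tip above rec [-4.11939178 -3.12936154 50.64760482]
[ 0.53741894 -0.30408039  0.05      ]
```

View pics/g3.png

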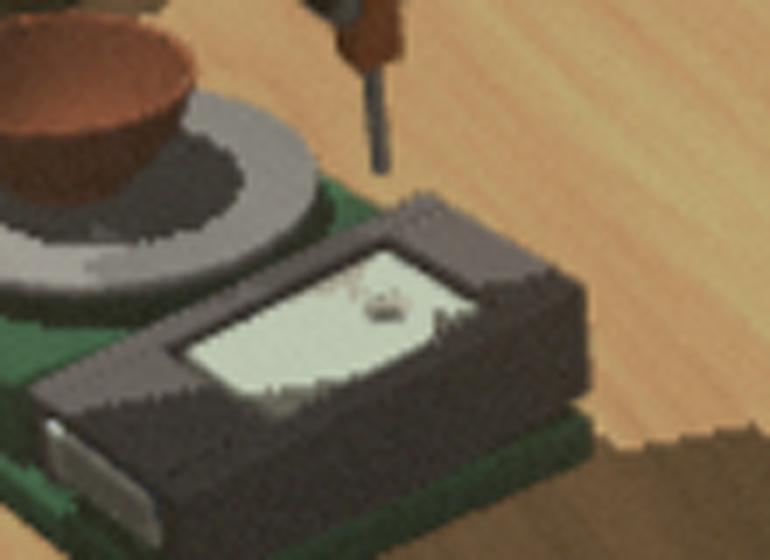

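Pin tip at side px (273.9,213.9), as predicted; recess unchanged at (274.7,233.6). Going down.

Emit:
play_rows(
  increments=[
    [[1.6, -0.4, 15], [0, 0, 0], 1],
    [[1.6, -0.4, 28], [0, 0, 0], 1],
    [[1.6, -0.4, 36], [0, 0, 0], 1],
    [[1.6, -0.4, 40], [0, 0, 0], 1],
    [[1.6, -0.4, 44], [0, 0, 0], 1],
    [[1.6, -0.4, 44], [0, 0, 0], 1],
    [[1.6, -0.4, 44], [0, 0, 0], 1],
    [[1.6, -0.4, 44], [0, 0, 0], 1],
  ],
)

```text
time: 6.9
ee_pos: [0.5421, -0.0556, 0.1413]
tcp_rot: [173.8, 0.1, 108.0]
wrist_force: [-0.5, 0.1, 0.1]
opening: 0.0149
grasp_force: 112.2
```

```bash
cat >> h.py <<'E'
NN=Ro.from_euler("z",18,degrees=True).apply([-np.sin(np.radians(6)),0,np.cos(np.radians(6))]); REC=np.array([.5505,-.054,.0569])
def rel():
    o=telemetry.get_obs();R=Ro.from_euler("xyz",o["tcp_rot"],degrees=True);L=Ro.from_euler("xyz",[174,0,108],degrees=True)
    tip=o["ee_pos"]+R.apply([0,0,.0775]); print("t",o["time"],"tip-rec in tool axes mm",np.round(L.inv().apply(tip-REC)*1000,2),"force tool axes",np.round(L.inv().apply(o["wrist_force"]),1))
E
python3 - <<'E'
from h import *
rel();go(REC+NN*(.0775-.003),[174,0,108])
E
```

```text
t 6.9 tip-rec in tool axes mm [ 0.91  0.61 -7.31] force tool axes [ 0.3 -0.5 -0.1]
t 6.9 shift mm [-1.1 -0.4 10.3] turn [0.15 0.12 0.  ]
```

Emit:
play_rows(
  increments=[
    [[-0.9, -0.5, 2], [0, 0, 0], 1],
    [[-0.9, -0.5, 5], [0, 0, 0], 1],
    [[-0.9, -0.5, 8], [0, 0, 0], 1],
    [[-0.9, -0.5, 10], [0, 0, 0], 1],
    [[-0.9, -0.5, 12], [0, 0, 0], 1],
    [[-0.9, -0.5, 12], [0, 0, 0], 1],
    [[-0.9, -0.5, 12], [0, 0, 0], 1],
  ],
)

```text
time: 7.6
ee_pos: [0.5429, -0.0562, 0.1288]
tcp_rot: [173.9, 0.1, 108.0]
wrist_force: [-0.3, -0.7, 0.2]
opening: 0.0149
grasp_force: 112.2
```

```bash
python3 -c "
from h import *
rel()"
```

```text
t 7.6 tip-rec in tool axes mm [ 0.09 -0.2   5.18] force tool axes [-0.6 -0.5 -0.3]
```

Emit:
play_rows(
  increments=[
    [[0, 0, 1], [0, 0, 0], 1],
    [[0, 0, 2], [0, 0, 0], 1],
    [[0, 0, 3], [0, 0, 0], 1],
    [[0, 0, 3], [0, 0, 0], 1],
  ],
)

```text
time: 8.0
ee_pos: [0.5432, -0.0561, 0.1257]
tcp_rot: [173.9, 0.1, 108.0]
wrist_force: [-0.5, -0.1, -0.1]
opening: 0.0151
grasp_force: 112.2
```

Emit:
play_rows(
  increments=[
    [[0, 0, 1], [0, 0, 0], 1],
    [[0, 0, 2], [0, 0, 0], 1],
    [[0, 0, 3], [0, 0, 0], 1],
    [[0, 0, 3], [0, 0, 0], 1],
  ],
)

```text
time: 8.4
ee_pos: [0.5435, -0.056, 0.1228]
tcp_rot: [173.9, 0.1, 108.0]
wrist_force: [0.3, 0.7, -1.0]
opening: 0.015
grasp_force: 112.2
```

```bash
python3 -c "
from h import *
rel()"
```

```text
t 8.4 tip-rec in tool axes mm [ 0.06 -0.17 11.2 ] force tool axes [0.5 0.4 1. ]
```

Emit:
play_rows(
  increments=[
    [[0, 0, 1], [0, 0, 0], 1],
    [[0, 0, 2], [0, 0, 0], 1],
    [[0, 0, 3], [0, 0, 0], 1],
    [[0, 0, 3], [0, 0, 0], 1],
  ],
)

```text
time: 8.8
ee_pos: [0.5439, -0.056, 0.12]
tcp_rot: [173.9, 0.1, 108.0]
wrist_force: [-1.7, -0.0, 3.5]
opening: 0.015
grasp_force: 112.6
```

Emit:
play_rows(
  increments=[
    [[0, 0, 1], [0, 0, 0], 1],
    [[0, 0, 2], [0, 0, 0], 1],
    [[0, 0, 2], [0, 0, 0], 1],
    [[0, 0, 2], [0, 0, 0], 1],
  ],
)

```text
time: 9.2
ee_pos: [0.5442, -0.0559, 0.1181]
tcp_rot: [173.9, 0.1, 108.0]
wrist_force: [-1.6, -0.5, 4.8]
opening: 0.0148
grasp_force: 112.8
```

```bash
python3 -c "
from h import *
rel()"
```

```text
t 9.2 tip-rec in tool axes mm [-4.000e-02 -1.000e-02  1.594e+01] force tool axes [ 0.  -1.2 -4.9]
```

Emit:
play_rows(
  increments=[
    [[0, 0, 1], [0, 0, 0], 1],
    [[0, 0, 2], [0, 0, 0], 1],
    [[0, 0, 2], [0, 0, 0], 1],
    [[0, 0, 2], [0, 0, 0], 1],
  ],
)

```text
time: 9.6
ee_pos: [0.5444, -0.0559, 0.1163]
tcp_rot: [173.9, 0.1, 108.0]
wrist_force: [-2.5, -1.1, 6.9]
opening: 0.0148
grasp_force: 113.1
```

Emit:
play_rows(
  increments=[
    [[0, 0, 1], [0, 0, 0], 1],
    [[0, 0, 1], [0, 0, 0], 1],
    [[0, 0, 1], [0, 0, 0], 1],
  ],
)

```text
time: 9.9
ee_pos: [0.5446, -0.0559, 0.1159]
tcp_rot: [173.8, 0.1, 108.0]
wrist_force: [-4.6, -1.1, 12.0]
opening: 0.015
grasp_force: 113.7
```

Emit:
play_rows(
  increments=[
    [[0, 0, 1], [0, 0, 0], 1],
    [[0, 0, 1], [0, 0, 0], 1],
    [[0, 0, 1], [0, 0, 0], 1],
  ],
)

```text
time: 10.2
ee_pos: [0.5448, -0.056, 0.1157]
tcp_rot: [173.8, 0.2, 108.0]
wrist_force: [-6.5, -0.7, 16.1]
opening: 0.0148
grasp_force: 114.3
```

```bash
python3 -c "
from h import *
rel()"
```

```text
t 10.2 tip-rec in tool axes mm [-0.36  0.43 18.4 ] force tool axes [  1.4  -4.7 -16.7]
```

The button is at its hard stop. I'm easing off about 1 mm and starting the push along -y.

Emit:
play_rows(
  increments=[
    [[0, 0, -1], [0, 0, 0], 1],
    [[0, -1, -1], [0, 0, 0], 1],
    [[0, -2, -1], [0, 0, 0], 1],
    [[0, -3, -1], [0, 0, 0], 1],
    [[0, -4, -1], [0, 0, 0], 1],
    [[0, -4, -1], [0, 0, 0], 1],
  ],
)

```text
time: 10.8
ee_pos: [0.5418, -0.0567, 0.1157]
tcp_rot: [173.7, 0.1, 108.0]
wrist_force: [0.4, 0.9, 8.1]
opening: 0.0144
grasp_force: 113.2
```

```bash
python3 -c "
from h import *
rel()"
```

```text
t 10.8 tip-rec in tool axes mm [-0.07 -2.53 18.03] force tool axes [ 0.8  1.5 -7.9]
```

Emit:
play_rows(
  increments=[
    [[0, 0, 0.6], [0, 0, 0], 1],
    [[0, -1, 0.6], [0, 0, 0], 1],
    [[0, -2, 0.6], [0, 0, 0], 1],
    [[0, -3, 0.6], [0, 0, 0], 1],
    [[0, -4, 0.6], [0, 0, 0], 1],
    [[0, -4, 0.6], [0, 0, 0], 1],
  ],
)

```text
time: 11.4
ee_pos: [0.5383, -0.0579, 0.1152]
tcp_rot: [173.6, 0.1, 108.0]
wrist_force: [0.5, 1.2, 10.9]
opening: 0.0149
grasp_force: 113.5
```

```bash
python3 -c "
from h import *
rel()"
```

```text
t 11.4 tip-rec in tool axes mm [-0.14 -6.19 18.18] force tool axes [  1.    2.  -10.7]
```

Emit:
play_rows(
  increments=[
    [[0, -1, 0], [0, 0, 0], 1],
    [[0, -2, 0], [0, 0, 0], 1],
    [[0, -3, 0], [0, 0, 0], 1],
    [[0, -4, 0], [0, 0, 0], 1],
    [[0, -5, 0], [0, 0, 0], 1],
    [[0, -6, 0], [0, 0, 0], 1],
    [[0, -7, 0], [0, 0, 0], 1],
    [[0, -8, 0], [0, 0, 0], 1],
  ],
)

```text
time: 12.2
ee_pos: [0.5308, -0.0604, 0.1144]
tcp_rot: [173.6, 0.1, 108.0]
wrist_force: [-0.2, 1.6, 11.2]
opening: 0.0151
grasp_force: 113.5
```

Run:
```python
from h import *
rel()
S,D=camera("side");I=S[190:270,220:330,::-1]
cv2.imwrite("pics/g4.png",cv2.resize(I,None,fx=7,fy=7,interpolation=cv2.INTER_CUBIC))
```

```text
t 12.2 tip-rec in tool axes mm [ -0.16 -14.03  18.15] force tool axes [  1.6   1.4 -11.2]
```

View pics/g4.png

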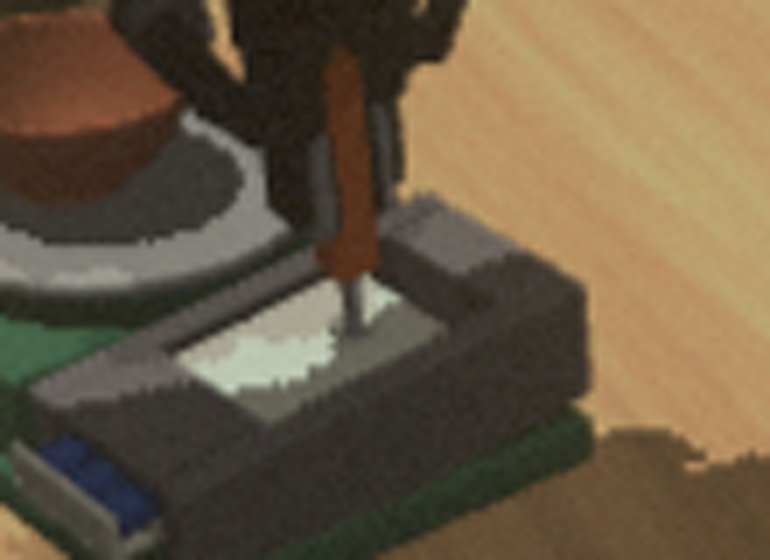

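The slide is moving: its front plate is out at crop px (70,490), the batteries show, and the pin stands in the hole at (352,325). I'm continuing the push.

Emit:
play_rows(
  increments=[
    [[0, -1.5, 0], [0, 0, 0], 1],
    [[0, -3, 0], [0, 0, 0], 1],
    [[0, -4.5, 0], [0, 0, 0], 1],
    [[0, -6, 0], [0, 0, 0], 1],
    [[0, -7.5, 0], [0, 0, 0], 1],
    [[0, -9, 0], [0, 0, 0], 1],
    [[0, -10.5, 0], [0, 0, 0], 1],
    [[0, -12, 0], [0, 0, 0], 1],
    [[0, -13, 0], [0, 0, 0], 1],
  ],
)

```text
time: 13.15
ee_pos: [0.5185, -0.0643, 0.113]
tcp_rot: [173.6, 0.1, 108.0]
wrist_force: [0.5, 3.1, 11.5]
opening: 0.0149
grasp_force: 113.5
```

```bash
python3 -c "
from h import *
rel()"
```

```text
t 13.15 tip-rec in tool axes mm [ -0.14 -27.07  18.17] force tool axes [  2.8   2.6 -11.3]
```

Emit:
play_rows(
  increments=[
    [[0.2, -1.5, 0], [0, 0, 0], 1],
    [[0.3, -3, 0], [0, 0, 0], 1],
    [[0.4, -4.5, 0], [0, 0, 0], 1],
    [[0.5, -6, 0], [0, 0, 0], 1],
    [[0.6, -7.5, 0], [0, 0, 0], 1],
    [[0.6, -9, 0], [0, 0, 0], 1],
    [[0.7, -10.5, 0], [0, 0, 0], 1],
    [[0.7, -12, 0], [0, 0, 0], 1],
    [[0.8, -13, 0], [0, 0, 0], 1],
  ],
)

```text
time: 14.05
ee_pos: [0.5061, -0.0679, 0.1117]
tcp_rot: [173.6, 0.2, 108.0]
wrist_force: [1.1, 0.3, 11.3]
opening: 0.0152
grasp_force: 113.6
```

```bash
python3 -c "
from h import *
rel()"
```

```text
t 14.05 tip-rec in tool axes mm [  0.26 -40.03  18.16] force tool axes [ -0.    2.3 -11.1]
```

Emit:
play_rows(
  increments=[
    [[0.1, -1.5, 0], [0, 0, 0], 1],
    [[0.2, -3, 0], [0, 0, 0], 1],
    [[0.3, -4.5, 0], [0, 0, 0], 1],
    [[0.3, -6, 0], [0, 0, 0], 1],
    [[0.4, -7.5, 0], [0, 0, 0], 1],
    [[0.4, -9, 0], [0, 0, 0], 1],
    [[0.4, -10, 0], [0, 0, 0], 1],
    [[0.4, -10, 0], [0, 0, 0], 1],
  ],
)

```text
time: 14.85
ee_pos: [0.4965, -0.0708, 0.1106]
tcp_rot: [173.6, 0.2, 108.0]
wrist_force: [0.4, -0.5, 10.4]
opening: 0.0148
grasp_force: 113.6
```

```bash
python3 -c "
from h import *
rel()"
```

```text
t 14.85 tip-rec in tool axes mm [  0.42 -50.11  18.15] force tool axes [ -0.6   1.3 -10.3]
```

Emit:
play_rows(
  increments=[
    [[0, -0.7, 0], [0, 0, 0], 1],
    [[0, -1.4, 0], [0, 0, 0], 1],
    [[0, -2, 0], [0, 0, 0], 1],
    [[0, -2.5, 0], [0, 0, 0], 1],
    [[0, -3, 0], [0, 0, 0], 1],
    [[0, -3, 0], [0, 0, 0], 1],
  ],
)

```text
time: 15.45
ee_pos: [0.4938, -0.0717, 0.1103]
tcp_rot: [173.6, 0.2, 108.0]
wrist_force: [1.5, -0.1, 11.5]
opening: 0.0149
grasp_force: 113.6
```

```bash
python3 -c "
from h import *
rel()"
```

```text
t 15.45 tip-rec in tool axes mm [  0.43 -53.01  18.15] force tool axes [ -0.6   2.6 -11.3]
```

Emit:
play_rows(
  increments=[
    [[0, -0.5, 0], [0, 0, 0], 1],
    [[0, -1, 0], [0, 0, 0], 1],
    [[0, -1.5, 0], [0, 0, 0], 1],
    [[0, -1.5, 0], [0, 0, 0], 1],
  ],
)

```text
time: 15.85
ee_pos: [0.4925, -0.072, 0.1102]
tcp_rot: [173.6, 0.2, 108.0]
wrist_force: [1.9, -0.4, 11.2]
opening: 0.0151
grasp_force: 113.5
```

```bash
python3 -c "
from h import *
rel()"
```

```text
t 15.85 tip-rec in tool axes mm [  0.47 -54.26  18.14] force tool axes [ -1.    2.8 -11. ]
```

Emit:
play_rows(
  increments=[
    [[0, -0.5, 0], [0, 0, 0], 1],
    [[0, -1, 0], [0, 0, 0], 1],
    [[0, -1, 0], [0, 0, 0], 1],
  ],
)

```text
time: 16.15
ee_pos: [0.4917, -0.0723, 0.1101]
tcp_rot: [173.6, 0.2, 108.0]
wrist_force: [2.8, 0.6, 11.2]
opening: 0.0148
grasp_force: 113.4
```

Emit:
play_rows(
  increments=[
    [[0, -0.5, 0], [0, 0, 0], 1],
    [[0, -1, 0], [0, 0, 0], 1],
    [[0, -1, 0], [0, 0, 0], 1],
  ],
)

```text
time: 16.45
ee_pos: [0.4911, -0.0725, 0.1101]
tcp_rot: [173.5, 0.2, 108.0]
wrist_force: [5.5, 1.9, 9.3]
opening: 0.015
grasp_force: 113.3
```

```bash
python3 -c "
from h import *
rel()"
```

```text
t 16.45 tip-rec in tool axes mm [  0.51 -55.72  18.11] force tool axes [ 0.1  6.8 -8.6]
```

The push force jumped with the tip at -55.7 mm, so the slide is at its stop. I'm relieving the side load and withdrawing.

Emit:
play_rows(
  increments=[
    [[0, 1.2, 0], [0, 0, 0], 1],
    [[0, 1.8, -3], [0, 0, 0], 1],
    [[0, 1.8, -8], [0, 0, 0], 1],
    [[0, 1.8, -14], [0, 0, 0], 1],
    [[0, 1.8, -22], [0, 0, 0], 1],
    [[0, 1.8, -35], [0, 0, 0], 1],
    [[0, 1.8, -60], [0, 0, 0], 1],
    [[0, 1.8, -90], [0, 0, 0], 1],
    [[0, 1.8, -90], [0, 0, 0], 1],
    [[0, 1.8, -90], [0, 0, 0], 1],
  ],
)

```text
time: 17.45
ee_pos: [0.4812, -0.0749, 0.1982]
tcp_rot: [173.9, 0.1, 108.0]
wrist_force: [0.2, -0.3, -0.7]
opening: 0.0146
grasp_force: 112.6
```

Run:
```python
from h import *
rel(); print(telemetry.get_obs()["wrist_force"])
go([.5374,-.3042,.20],[180,0,78])
S,D=camera("side");I=S[130:290,180:340,::-1]
cv2.imwrite("pics/g5.png",cv2.resize(I,None,fx=3.7,fy=3.7,interpolation=cv2.INTER_CUBIC))
```

```text
t 17.45 tip-rec in tool axes mm [  1.33 -56.99 -70.63] force tool axes [-0.4 -0.   0.7]
[ 0.18682358 -0.32974756 -0.72580816]
t 17.45 shift mm [-235.4  -17.1   -3.1] turn [ 6.03 -1.49 29.96]
```

View pics/g5.png

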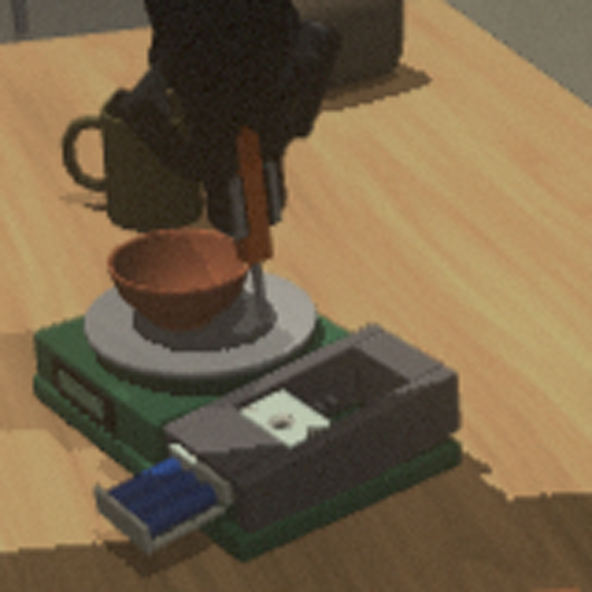

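The slide is well out (recess at crop px (284,420)) and the bowl hasn't moved. Returning the tool to the block.

Emit:
play_rows(
  increments=[
    [[-40, -3, -3], [1, 0, 5], 1],
    [[-80, -6, -3], [2, -0.5, 10], 1],
    [[-120, -9, -3], [3, -0.8, 15], 1],
    [[-160, -12, -3], [4, -1, 20], 1],
    [[-200, -15, -3], [5, -1.3, 25], 1],
    [[-225, -17, -3], [6, -1.5, 29], 1],
    [[-235.4, -17.1, -3], [6, -1.5, 30], 1],
    [[-235.4, -17.1, -3], [6, -1.5, 30], 1],
    [[-235.4, -17.1, -3], [6, -1.5, 30], 1],
    [[-235.4, -17.1, -3], [6, -1.5, 30], 1],
  ],
)

```text
time: 18.5
ee_pos: [0.5373, -0.3028, 0.1996]
tcp_rot: [180.0, -0.0, 78.1]
wrist_force: [0.4, -0.5, -1.2]
opening: 0.0147
grasp_force: 112.8
```

Run:
```python
from h import *
o=telemetry.get_obs();p=o["ee_pos"];print(p,o["tcp_rot"],o["opening"])
go([.5374,-.3042,.135],[180,0,78])
S,D=camera("side");T,DT=camera("top")
r=REC-.053*np.array([np.cos(np.radians(6))*np.cos(np.radians(18)),np.cos(np.radians(6))*np.sin(np.radians(18)),np.sin(np.radians(6))])
print("slide full-out recess px",proj("side",r),"measured 256.3 243.1; 5mm less:",proj("side",r+(REC-r)*5/53))
q=proj("side",p-[0,0,.0373]);u,v=np.round(q).astype(int);print(q,proj("side",p-[0,0,.0773]),(u-25,v-20))
cv2.imwrite("pics/g6.png",cv2.resize(S[v-20:v+55,u-40:u+40,::-1],None,fx=8,fy=8,interpolation=cv2.INTER_CUBIC)[:600]); print(u-40,v-20)
```

```text
[ 0.53726144 -0.30283044  0.1995853 ] [ 1.79991771e+02 -1.40510018e-02  7.80821789e+01] 0.014746003832143027
t 18.5 shift mm [-1.3  0.4 64.6] turn [ 0.01 -0.01  0.08]
slide full-out recess px [255.57871347 243.34828606] measured 256.3 243.1; 5mm less: [257.43974425 242.38529593]
[321.48389012 250.803731  ] [320.25472437 271.01348695] (np.int64(296), np.int64(231))
281 231
```

View pics/g6.png

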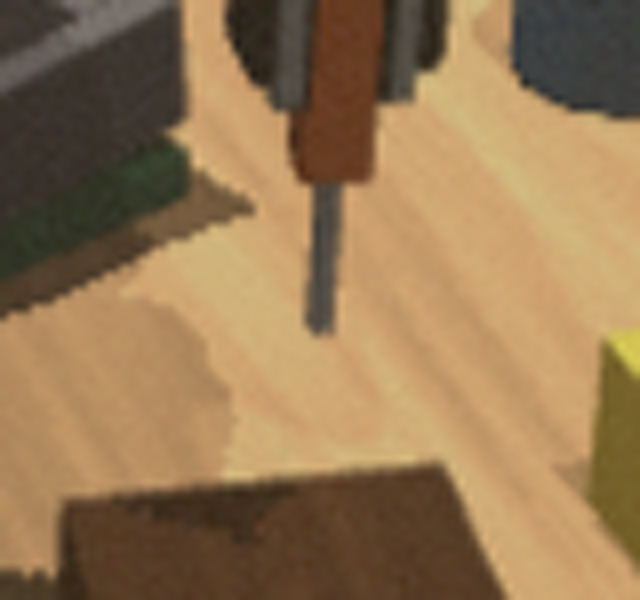

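The tip is at px (320.6,272.2), against a prediction of (320.3,271.0). That is the same small offset as before, so the tool hasn't tilted in the grip. I'll check the slide travel numerically before inserting.

Run:
```python
from h import *
T0=np.load("pics/top0.npz")["I"];T,_=camera("top")
d=np.array([np.cos(np.radians(6))*np.cos(np.radians(18)),np.cos(np.radians(6))*np.sin(np.radians(18)),np.sin(np.radians(6))])
def red(I,c):
    u,v=np.round(c).astype(int);w=I[v-5:v+6,u-5:u+6].astype(float);s=np.clip(w[...,0]-w[...,1:].mean(-1)-15,0,None)
    y,x=np.mgrid[v-5:v+6,u-5:u+6];return np.array([(s*x).sum(),(s*y).sum()])/s.sum(),s.max()
a,sa=red(T0,proj("top",REC));e=proj("top",REC-.051*d);b,sb=red(T,e)
A,B=atz("top",*a,.045),atz("top",*b,.0395);print(a,sa,b,sb,e,(A-B)*1000,np.linalg.norm(A-B)*1000, T[round(e[1])-2:round(e[1])+3,round(e[0])-2:round(e[0])+3,0])
```

```text
[299.20524017 210.93995633] 78.5 [305.41327801 231.06556017] 87.5 [305.3584847  230.53206048] [50.80336773 15.89353186  5.5       ] 53.51482530760065 [[152 150 148 142 145]
 [144 138 146 138 135]
 [135 129 141 140 130]
 [135 118 128 126 125]
 [141 122 119 114 127]]
```

Travel measures about 53 mm, so the slide is fully out. Inserting the tool now.

Emit:
play_rows(
  increments=[
    [[-1.3, 0.4, 20], [0, 0, 0], 1],
    [[-1.3, 0.4, 45], [0, 0, 0], 1],
    [[-1.3, 0.4, 60], [0, 0, 0], 1],
    [[-1.3, 0.4, 66], [0, 0, 0], 1],
    [[-1.3, 0.4, 70], [0, 0, 0], 1],
    [[-1.3, 0.4, 75], [0, 0, 0], 1],
    [[-1.3, 0.4, 80], [0, 0, 0], 1],
    [[-1.3, 0.4, 80], [0, 0, 0], 1],
  ],
)

```text
time: 19.45
ee_pos: [0.5376, -0.3054, 0.119]
tcp_rot: [-180.0, 0.0, 78.0]
wrist_force: [-0.9, -0.2, -0.9]
opening: 0.015
grasp_force: 112.9
```

Emit:
play_rows(
  increments=[
    [[0, 0, 7], [0, 0, 0], 1],
    [[0, 0, 14], [0, 0, 0], 1],
    [[0, 0, 21], [0, 0, 0], 1],
    [[0, 0, 27], [0, 0, 0], 1],
    [[0, 0, 29], [0, 0, 0], 1],
    [[0, 0, 31], [0, 0, 0], 1],
    [[0, 0, 31], [0, 0, 0], 1],
  ],
)

```text
time: 20.15
ee_pos: [0.5376, -0.3055, 0.0882]
tcp_rot: [-180.0, -0.0, 78.0]
wrist_force: [0.8, 0.0, -0.8]
opening: 0.0151
grasp_force: 112.7
```

Emit:
play_rows(
  increments=[
    [[0, 0, 1], [0, 0, 0], 1],
    [[0, 0, 1], [0, 0, 0], 1],
    [[0, 0, 1], [0, 0, 0], 0.7],
    [[0, 0, 1], [0, 0, 0], 0.5],
    [[0, 0, 1], [0, 0, 0], 0.3],
    [[0, 0, 1], [0, 0, 0], 0.3],
    [[0, 0, 1], [0, 0, 0], 0.3],
    [[0, 0, 1], [0, 0, 0], 0.3],
    [[0, 0, 1], [0, 0, 0], 0.3],
    [[0, 0, -10], [0, 0, 0], 0.3],
    [[0, 0, -30], [0, 0, 0], 0.3],
    [[0, 0, -60], [0, 0, 0], 0.3],
    [[0, 0, -100], [0, 0, 0], 0.3],
    [[0, 0, -140], [0, 0, 0], 0.3],
    [[0, 0, -140], [0, 0, 0], 0.3],
    [[0, 0, -140], [0, 0, 0], 0.3],
    [[0, 0, -140], [0, 0, 0], 0.3],
  ],
)

```text
time: 21.85
ee_pos: [0.5374, -0.3053, 0.2277]
tcp_rot: [-179.9, -0.0, 78.0]
wrist_force: [0.5, -0.1, -1.0]
opening: 0.0599
grasp_force: 0.0
```

Run:
```python
from h import *
S,_=camera("side");cv2.imwrite("pics/g7.png",cv2.resize(S[130:330,170:400,::-1],None,fx=3,fy=3,interpolation=cv2.INTER_CUBIC))
```

```text
(no output)
```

View pics/g7.png

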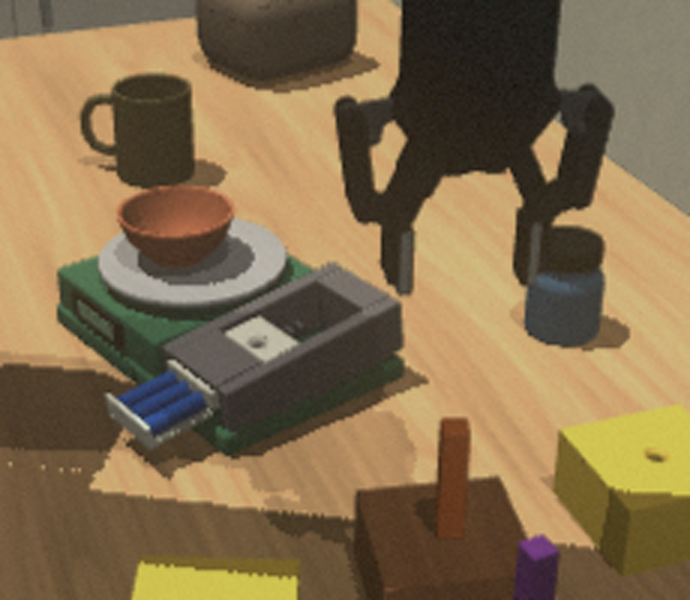

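The tool stands upright and seated in its block at crop px (453,480). The slide is out at (165,405), and the bowl, mug and jar are where they were. Handing in.

```bash
python3 -c "
from workcell import workorder
print(workorder.job_done())"
```

```text
the job is handed in; nothing more can be done
None
```

The job is handed in: the slide is fully out (about 53 mm measured), the orange tool is upright in its block, and the bowl, mug and jar look unmoved; the hand-in returned no verdict.

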